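# Put up the folding cup drainer

## Robot

A 7-joint arm with a two-finger parallel gripper is mounted at the origin on the work surface. World frame = base frame: x ahead of the robot, y to its left, z up, the work surface at z = 0. Lengths are in m, angles in rad, forces in N, time in s.
With the tool pointing down it reaches from about 0.425 to 1.025 m from the base axis. Payload 9.4 kg.
Tool frame: the origin (TCP) lies at the very end of the fingers, on their centre line; the grasp point (between the pads) lies 19 mm behind it; z points along the fingers, y is the line along which they close (so a half turn about z gives the same grasp; the last joint's range is limited). The gripper opens to 93 mm and grips with 3 to 60 N. Pads are 15 mm wide; open, the fingers measure 128 mm over their backs; the gripper's body (75 mm by 188 mm) begins 65 mm behind the grasp point.
Start: joints at [-1.306, 0.599, -0.003, 1.599, 0.002, 0.943, -0.08], TCP at [0.243, 0.683, 0.194] pointing down, gripper open.
Joint ranges: [-2.57, 2.57], [-0.35, 1.97], [-1.29, 1.29], [0.11, 2.56], [-1.05, 4.19], [0.11, 1.86], [-2.63, 2.63]. Speed limits (rad/s): [2.22, 2.22, 3.01, 3.01, 3.14, 3.14, 3.14].

## Interface

Orientations are given as a unit quaternion [x, y, z, w].
In Python, from rig import r gives the robot as it stands.
- The arm moves only by the tool drive_tool, never from a script. Its arguments are lists of equal length, an entry for each row: "travel": the shift along the tool's x, y, z in m, a list of three; "roll": the turn about the tool's z in rad. A call has 1 to 20 rows; each row shifts and turns the commanded pose from where the row before left it, along the tool's axes as they then stand; what a row does not reach is not made up. A row lasts 1/8 s, in which the tool goes at most 62.5 mm and 10.7 degrees, less where a joint would pass 70% of its speed; a pose out of reach is approached as far as the arm can. A call with a gripper value outside its range is refused whole. "claw" is the finger opening in m, from 0 to 0.093, set as the call begins (left out, the last holds). The fingers move at their own pace and stop on an object; "grip_force" is the grip in N (left out, the last holds). Time passes only in rows, so rows that do not move let the fingers close. It gives the time, the measured TCP pose, the force, the opening and the grip force at its end, in the units of the state.
- r.observe(): the state, without advancing time (a new reading comes with each control period).
- r.snapshot(name): name is "scene" or "top" or "wrist"; returns the picture (480x640x3 uint8, blue, green, red); there is no depth.
- r.camera_info(name): a dict with "fx", "fy", "cx", "cy" (pixels), "rvec" (rotation vector, rad) and "tvec" (3), from world to camera coordinates, as OpenCV has them. Camera axes: x right, y down, z forward; pixel columns grow to the right and rows downward; lengths in m; the calibration is good to about 2 mm. A picture is of the moment at which its call begins: read the wrist's pose just before it. camera_info takes no time and is no camera call; for the wrist camera it gives the pose at the moment of the call.
- r.hand_in(): hands the job in; it is judged then, once.
Trained networks look in the newest picture that a camera, given by its name, has taken for a name from the list of things; names that differ only in an ending like _2 or _b are one class to them, and where a whole thing is asked for, a point or a joint stands for the part that bears it (a point fixed in the world has none). Each returns a list of dicts, best first, with "confidence" (0 to 1); they miss things now and then, are a little off and sometimes report something else, mostly with a low value. They report only what shows in the picture. A call takes as long as a camera call.
- r.look_for(camera, thing): "centre" ([row, column] in pixels, amid what is visible of it).
The state is a dict: "time": time; "joint_positions": joint angles; "qd": joint speeds; "effort": joint torques, N m; "tcp_pos": TCP position; "ee_rot": TCP orientation; "contact_force": force on the tool from outside, world axes, zero at the start; "ft_torque": the same for the moment, N m; "gripper_width": finger opening in m; "grip_force": force on a finger pad.
Only numpy, scipy, OpenCV 4.12 (cv2) and the standard library are available. Lean on these libraries where they do the work, as an engineer would, in place of code of your own. Each camera call takes 0.05 s, during which the arm holds its last target. There are 200 camera calls.

## Task

Put up the small folding cup drainer on the counter: raise its three dropped sides (left, right and front) fully upright, and only then swing the wire bail with the wooden grip down around them until it is fully home. Do not disturb the crockery, jar and spoon around it.

Things in the scene. Friction and masses are not known exactly. Their poses are not given: they have to be found in the camera images.
- drainer: Small folding cup drainer, fixed by suction feet. White base plate 100 mm (x) by 150 mm (y), top 52 mm above the counter. Origin: on the counter under the plate's centre; -x to its front (roughly the robot), +y to its left, z up. Fixed back wall at x = +47 mm, 122 mm high, 170 mm wide. Raise each side from outside: closed fingers tilted, tips pointing inward and down under its rim.
- side_left (a joint): Stiff hinge of the left side, rad: 0 = dropped, level, sticking out to left (+y); 1.571 = upright (stop). White panel 92 mm along its hinge, 70 mm from hinge axis to rim edge, 6 mm thick; wooden rim 12 mm deep, 10 mm thick. Level, the rim's underside is 45 mm above the counter, free below. Stays where left. Hinge axis 50 mm above the counter at y = +75 mm, centred on x = 0.
- side_left_rim (a point): Middle of the left side's outer rim edge, 70 mm from its hinge axis, at half thickness.
- side_right (a joint): Stiff hinge of the right side, rad: 0 = dropped, level, sticking out to right (-y); 1.571 = upright (stop). White panel 92 mm along its hinge, 70 mm from hinge axis to rim edge, 6 mm thick; wooden rim 12 mm deep, 10 mm thick. Level, the rim's underside is 45 mm above the counter, free below. Stays where left. Hinge axis 50 mm above the counter at y = -75 mm, centred on x = 0.
- side_right_rim (a point): Middle of the right side's outer rim edge, 70 mm from its hinge axis, at half thickness.
- side_front (a joint): Stiff hinge of the front side, rad: 0 = dropped, level, sticking out to front (-x); 1.571 = upright (stop). White panel 140 mm along its hinge, 70 mm from hinge axis to rim edge, 6 mm thick; wooden rim 12 mm deep, 10 mm thick. Level, the rim's underside is 45 mm above the counter, free below. Stays where left. Hinge axis 50 mm above the counter at x = -50 mm, centred on y = 0.
- side_front_rim (a point): Middle of the front side's outer rim edge, 70 mm from its hinge axis, at half thickness.
- bail (a joint): Stiff hinge of the keeper bail, rad: 0 = fully down (stop), level around the raised sides; up to 1.3 = swung up and back. U of 8 mm wire: arms 126 mm long at y = +-89 mm; crossbar with a wooden grip 14 mm thick, 100 mm long. Axis along the drainer's y at x = +50 mm, 108 mm up. Stays where left; 1 to 5 N moves it. Down, the grip is at x = -76 mm, 108 mm up, 14 mm off the front side.
- bail_grip (a point): Centre of the bail's wooden grip, 126 mm from its hinge axis.
- spice_jar: Small amber glass jar with a steel lid, 38 mm wide, 75 mm tall, standing at the drainer's front left corner, between the two dropped sides; origin under its centre. Leave alone.
- shot_cup: Small white ceramic cup, 42 mm wide, 55 mm tall, standing at the drainer's back right corner; origin under its centre. Leave alone.
- mug: White mug, 80 mm wide, 90 mm tall, on the left of the counter; origin under its centre. Leave alone.
- bowl: White bowl, 130 mm wide, 55 mm tall, on the left of the counter; origin under its centre. Leave alone.
- saucer: White saucer, 140 mm wide, 18 mm tall, on the right of the counter; origin under its centre. Leave alone.
- spoon: Spoon with a wooden handle and a steel bowl, lying on the right of the counter, about 200 mm long, its handle along its -x; origin under its middle. Leave alone.

How it is judged:
On the way, in this order (a step that is already met when the one before it is completed fails the run):
1. all three sides stand upright while the bail is still up (value of joint each of side_left, side_right, side_front above 1.48 rad and value of joint bail above 0.4 rad), for 0.2 s.
2. the bail is swung fully down around the upright sides (value of joint each of side_left, side_right, side_front above 1.48 rad and value of joint bail below 0.06 rad), for 0.2 s.
At the end, for the whole second after the job is handed in: All three sides stand within 5 degrees of upright, the bail is down within 3.4 degrees of its stop, and all are at rest (all of step 2 and velocity of joint side_left between -0.05 and 0.05 rad/s and velocity of joint side_right between -0.05 and 0.05 rad/s and velocity of joint side_front between -0.05 and 0.05 rad/s and velocity of joint bail between -0.05 and 0.05 rad/s); the robot touches nothing.
It fails at once if a jar, cup, mug, bowl, saucer or spoon is shifted by more than 30 mm (distance of any of spice_jar, shot_cup, mug, bowl, saucer, spoon from where it was at the start of the episode above 0.03 m).
It fails at once if a jar, cup, mug, bowl or saucer is tipped over (angle between any of spice_jar, shot_cup, mug, bowl, saucer's own z axis and vertical above 0.5 rad).
It also fails if it takes over 72 s, if anything falls off the work surface, if the arm or the gripper's body presses on something with over 40 N, if the wrist force passes 120 N, or if a joint passes its speed limit or range.

## Working session

There is one attempt and no reset: what is moved stays moved. The work goes in short steps, Python scripts to look and compute and a tool call to move; the robot and the scene stay as the last step left them, time stands still between calls to the robot, and variables do not carry over. Pictures are saved under pics/ and viewed, at most 10 in all, crops included, and the job is handed in when it is done.

Besides the shell and the picture viewer there is one more tool, called after ">>>" as a command line: name --pt "numbers of a row" for each row, then --argument value for the rest. drive_tool: Moves the arm, as the interface text tells. Its arguments: {"type":"object","properties":{"travel":{"type":"array"},"roll":{"type":"array"},"claw":{"type":"number"},"grip_force":{"type":"number"}},"required":["travel","roll"]}

```bash
ls; mkdir -p pics; python3 - <<'E'
from rig import r
import cv2
s=r.observe(); print({k:s[k] for k in('time','tcp_pos','ee_rot','contact_force','gripper_width')})
for c in('scene','top'):
    cv2.imwrite(f'pics/{c}0.png',r.snapshot(c)); print(c,r.camera_info(c))
    for t in('drainer','side_left_rim','side_right_rim','side_front_rim','bail_grip','spice_jar','shot_cup','mug','bowl','saucer','spoon'):
        print(t,[( [round(float(v)) for v in d['centre']],round(d['confidence'],2)) for d in r.look_for(c,t)[:2]])
E
```

```text
pics
{'time': 0.0, 'tcp_pos': array([0.24286124, 0.68254735, 0.19265698]), 'ee_rot': array([ 1.70026902e-01,  9.85439099e-01, -7.95274903e-04, -5.03632438e-05]), 'contact_force': array([-0.8458789 , -0.34696403, -0.66097523]), 'gripper_width': 0.09275695672236631}
scene {'fx': 573.8877478770662, 'fy': 573.8877478770662, 'cx': 321.53597947528783, 'cy': 235.66833708738173, 'rvec': array([ 1.52647228,  1.86285945, -0.9466572 ]), 'tvec': array([ 0.14225664, -0.27390745,  1.79651331])}
drainer [([267, 332], 0.75), ([238, 145], 0.52)]
side_left_rim [([290, 374], 0.81), ([261, 280], 0.55)]
side_right_rim []
side_front_rim [([248, 343], 0.83)]
bail_grip [([221, 513], 0.19)]
spice_jar [([266, 391], 0.61)]
shot_cup [([287, 258], 0.88), ([266, 389], 0.68)]
mug [([221, 516], 0.66), ([215, 159], 0.37)]
bowl [([291, 558], 0.69), ([292, 373], 0.22)]
saucer [([238, 143], 0.63)]
spoon [([214, 159], 0.63)]
top {'fx': 558.6155549520055, 'fy': 558.6155549520055, 'cx': 323.0890957222088, 'cy': 240.70429190914177, 'rvec': array([ 2.20454775, -2.14828521,  0.11685215]), 'tvec': array([-0.0321997 ,  0.60330321,  1.39608681])}
drainer [([218, 311], 0.6)]
side_left_rim [([201, 272], 0.63)]
side_right_rim [([225, 357], 0.6)]
side_front_rim [([249, 303], 0.73)]
bail_grip [([209, 312], 0.65)]
spice_jar [([237, 261], 0.68)]
shot_cup [([194, 369], 0.78)]
mug [([317, 150], 0.88), ([228, 356], 0.56)]
bowl [([224, 122], 0.69), ([248, 303], 0.2)]
saucer [([255, 491], 0.67)]
spoon [([296, 489], 0.76)]
```

View pics/scene0.png

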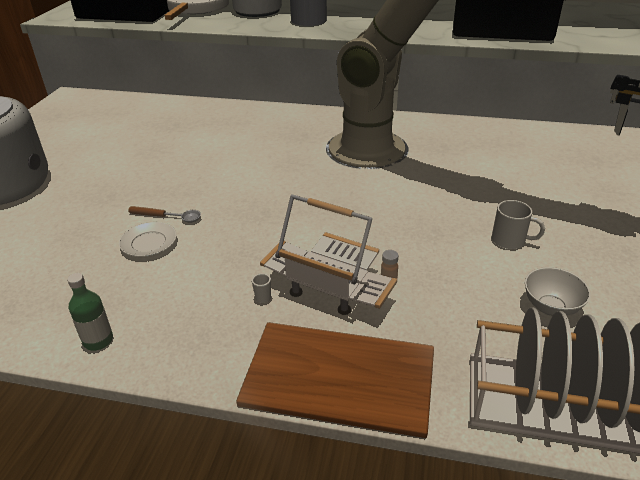

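```bash
python3 -c "
import cv2
a=cv2.imread('pics/top0.png')[140:300,220:420]
cv2.imwrite('pics/top0c.png',cv2.resize(a,None,fx=3.75,fy=3.75,interpolation=cv2.INTER_CUBIC))"
```

```text
(no output)
```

View pics/top0c.png

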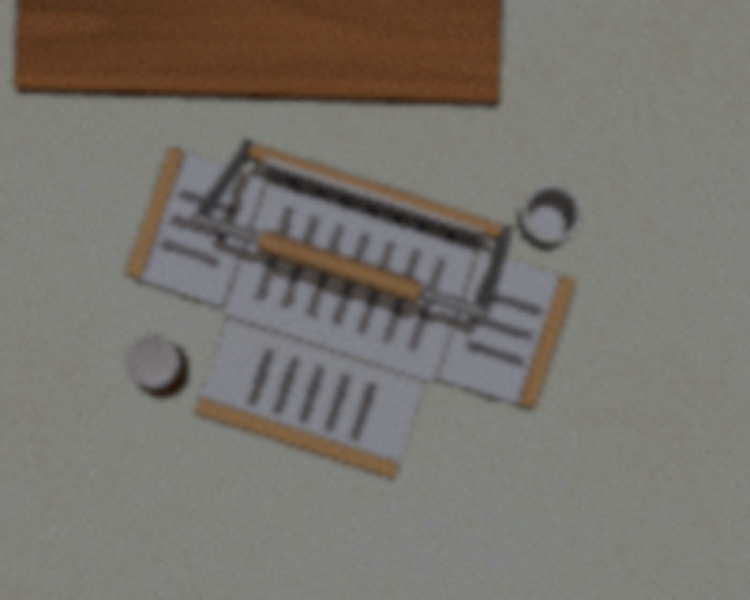

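The top crop shows the drainer yawed about 15–20°, with all three wooden rims level. The rim corners in crop pixels are left (170,148)/(127,275), right (575,280)/(537,408) and front (197,410)/(396,478). The bail is up, its grip running (262,240)–(420,292). The jar lid is at (157,365) and the cup at (549,216). The scene view agrees with this.

```bash
cat > h.py <<'E'
import numpy as np, cv2
from scipy.optimize import least_squares
from scipy.spatial.transform import Rotation as R
from rig import r
def proj(P,c):
    i=r.camera_info(c); K=np.array([[i['fx'],0,i['cx']],[0,i['fy'],i['cy']],[0,0,1]])
    return cv2.projectPoints(np.asarray(P,float).reshape(-1,3),i['rvec'],i['tvec'],K,None)[0][:,0]
def ray(uv,z,c):
    i=r.camera_info(c); M=R.from_rotvec(i['rvec']).as_matrix(); C=-M.T@i['tvec']
    d=M.T@[(uv[0]-i['cx'])/i['fx'],(uv[1]-i['cy'])/i['fy'],1]; return C+d*(z-C[2])/d[2]
def W(P,p):
    P=np.asarray(P,float); return R.from_euler('z',p[2]).apply(P)+[p[0],p[1],0]
E
python3 - <<'E'
from h import *
q=lambda *a:np.array(a)/3.75+[220,140]
C=np.array([q(170,148),q(127,275),q(575,280),q(537,408),q(197,410),q(396,478)])
L=np.array([[46,145,52],[-46,145,52],[46,-145,52],[-46,-145,52],[-120,70,52],[-120,-70,52]])/1e3
f=least_squares(lambda p:(proj(W(L,p),'top')-C).ravel(),[.7,0,-.3]); p=f.x
print('pose',p.round(4),'res px',f.fun.round(1)); np.save('pose.npy',p)
G=np.array([q(262,240),q(420,292)])
gr=lambda a:W([[.05-.126*np.cos(a),s*.05,.108+.126*np.sin(a)] for s in(1,-1)],p)
f=least_squares(lambda a:(proj(gr(a[0]),'top')-G).ravel(),[1.]);print('bail',f.x,f.fun.round(1))
f2=gr(f.x[0]).mean(0);print('grip px in scene',proj(f2,'scene'),'(seen ~330,207)')
inv=R.from_euler('z',-p[2])
for n,uv,z in(('jar',q(157,362),.075),('cup',q(549,213),.055)):
    w=ray(uv,z,'top'); print(n,w.round(3),'drainer frame',inv.apply(w-[p[0],p[1],0]).round(3))
for n,uv,z in(('mug',(150,317),.045),('bowl',(122,224),.03),('saucer',(491,255),.01),('spoon',(489,296),.005)):print(n,ray(uv,z,'top').round(3))
print('rims',W([[0,.145,.05],[0,-.145,.05],[-.12,0,.05]],p).round(3))
s=r.observe();print(R.from_quat(s['ee_rot']).as_matrix().round(3))
E
```

```text
pose [ 0.6695  0.0085 -0.2907] res px [-0.1 -0.5 -0.3 -0.2  0.8 -0.3 -0.1  0.1 -0.2  0.8 -0.1  0.1]
bail [0.99785205] [-0.1  0.   0.3  0. ]
grip px in scene [[329.7541338  207.84055541]] (seen ~330,207)
jar [0.606 0.135 0.075] drainer frame [-0.097  0.103  0.075]
cup [ 0.716 -0.123  0.055] drainer frame [ 0.082 -0.113  0.055]
mug [0.401 0.408 0.045]
bowl [0.633 0.497 0.03 ]
saucer [ 0.58  -0.452  0.01 ]
spoon [ 0.474 -0.448  0.005]
rims [[ 0.711  0.147  0.05 ]
 [ 0.628 -0.13   0.05 ]
 [ 0.554  0.043  0.05 ]]
[[-0.942  0.335  0.   ]
 [ 0.335  0.942 -0.   ]
 [-0.     0.    -1.   ]]
```

>>> drive_tool --pt "0 0 0" --pt "-0.0295 -0.0308 -0.0007" --pt "-0.0295 -0.0308 -0.0007" --pt "-0.0295 -0.0308 -0.0007" --pt "-0.0295 -0.0308 -0.0007" --pt "-0.0295 -0.0308 -0.0007" --pt "-0.0295 -0.0308 -0.0007" --pt "-0.0295 -0.0308 -0.0007" --pt "-0.0295 -0.0308 -0.0007" --pt "-0.0295 -0.0308 -0.0007" --pt "-0.0295 -0.0308 -0.0007" --pt "-0.0295 -0.0308 -0.0007" --pt "-0.0295 -0.0308 -0.0007" --pt "-0.0295 -0.0308 -0.0007" --pt "-0.0295 -0.0308 -0.0007" --pt "-0.0295 -0.0308 -0.0007" --pt "-0.0295 -0.0308 -0.0007" --pt "-0.0295 -0.0308 -0.0007" --roll '[-0.051,0,0,0,0,0,0,0,0,0,0,0,0,0,0,0,0,0]' --claw 0

```text
time: 3.45
tcp_pos: [0.574, 0.0364, 0.2057]
ee_rot: [0.145, 0.989, 0.0, 0.0]
contact_force: [-0.3, 1.3, 0.2]
gripper_width: 0.0007
grip_force: 0.0
```

```bash
cat >> h.py <<'E'
def st():
    p=np.load('pose.npy'); s=r.observe(); I=R.from_euler('z',-p[2])
    print('t',s['time'],'drainer xyz mm',(I.apply(s['tcp_pos']-[p[0],p[1],0])*1e3).round(1),'F',I.apply(s['contact_force']).round(1),'w',round(s['gripper_width'],4))
    print((I.as_matrix()@R.from_quat(s['ee_rot']).as_matrix()).round(3).tolist())
E
python3 -c "from h import *;st()"
```

```text
t 3.45 drainer xyz mm [-99.4  -0.6 205.7] F [-0.7  1.2  0.2] w 0.0007
[[-1.0, -0.0, 0.001], [-0.0, 1.0, 0.0], [-0.001, 0.0, -1.0]]
```

>>> drive_tool --pt "-0.025 0 0" --pt "-0.025 0 0" --pt "-0.01 0 0" --pt "-0.008 0 0" --pt "-0.008 0 0" --pt "-0.008 0 0" --pt "-0.007 0 0" --pt "0 0 0" --roll '[0,0,0,0,0,0,0,0]'

```text
time: 4.45
tcp_pos: [0.6609, 0.0114, 0.2054]
ee_rot: [0.145, 0.989, -0.0, 0.0]
contact_force: [-0.0, 0.2, -0.9]
gripper_width: 0.0002
grip_force: 0.0
```

```bash
python3 - <<'E'
from h import *
st(); cv2.imwrite('pics/s1.png',cv2.resize(r.snapshot('scene')[150:330,210:430],None,fx=3.3,fy=3.3,interpolation=cv2.INTER_CUBIC))
E
```

```text
t 4.45 drainer xyz mm [ -9.    0.3 205.4] F [-0.1  0.2 -0.9] w 0.0002
[[-1.0, 0.0, 0.0], [0.0, 1.0, -0.0], [-0.0, -0.0, -1.0]]
```

View pics/s1.png

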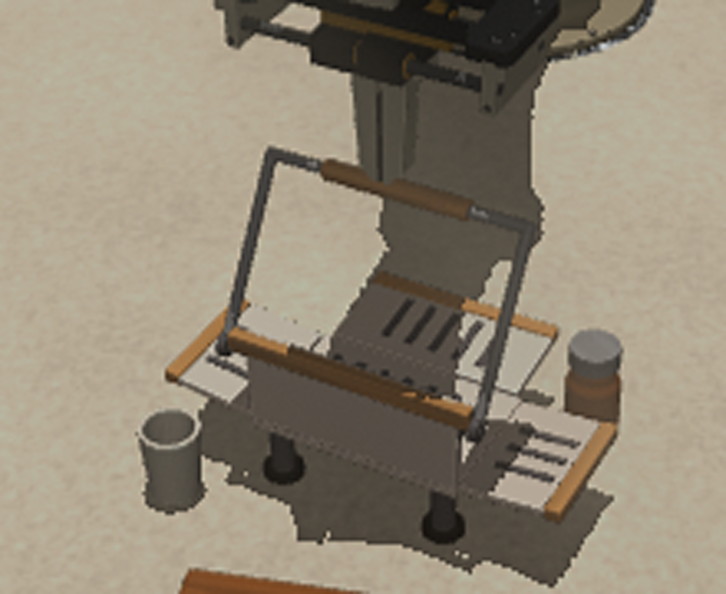

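```bash
python3 - <<'E'
from h import *
p=np.load('pose.npy')
for a in(.9,1.,1.1,1.2,1.3): print(a,*[proj(W([.05-.126*np.cos(a),0,.108+.126*np.sin(a)],p),c).round(1) for c in('scene','top')])
print('tip',*[proj(W([-.009,0,.205],p),c).round(1) for c in('scene','top')])
r.snapshot('top');print([(d['centre'],d['confidence']) for d in r.look_for('top','bail_grip')])
E
```

```text
0.9 [[332.1 208.3]] [[309.6 215.6]]
1.0 [[329.7 207.8]] [[311.  210.8]]
1.1 [[327.1 208. ]] [[312.5 205.8]]
1.2 [[324.3 208.8]] [[314.1 200.6]]
1.3 [[321.4 210.2]] [[315.8 195.2]]
tip [[327.6 213.8]] [[312.3 207.7]]
[]
```

The scene crop shows the closed fingers behind the wooden grip at about crop (388,185). Whether the bail moved isn't clear, so I'll compare before and after.

```bash
python3 - <<'E'
from h import *
a=cv2.imread('pics/scene0.png');b=r.snapshot('scene')
c=np.vstack([i[185:260,270:390] for i in(a,b)])
cv2.imwrite('pics/cmp.png',cv2.resize(c,None,fx=4,fy=4,interpolation=cv2.INTER_NEAREST))
E
```

```text
(no output)
```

View pics/cmp.png

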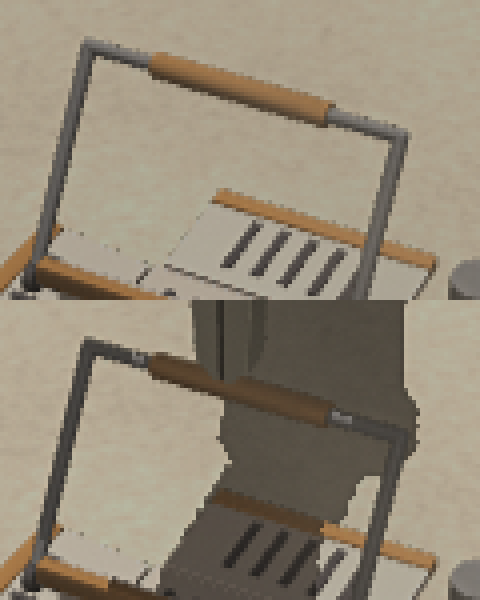

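```bash
python3 - <<'E'
from h import *
p=np.load('pose.npy')
for x in(-.009,-.03,-.05):
  for z in(.205,.225,.245): print(x,z,((proj(W([x,0,z],p),'scene')[0]-[270,185])*4).round(0))
st(); print(r.camera_info('wrist'))
print([(d['centre'],d['confidence']) for d in r.look_for('scene','bail_grip')])
cv2.imwrite('pics/w1.png',r.snapshot('wrist'))
E
```

```text
-0.009 0.205 [231. 115.]
-0.009 0.225 [230.  82.]
-0.009 0.245 [229.  49.]
-0.03 0.205 [250.  94.]
-0.03 0.225 [250.  61.]
-0.03 0.245 [249.  28.]
-0.05 0.205 [268.  75.]
-0.05 0.225 [268.  42.]
-0.05 0.245 [268.   9.]
t 4.65 drainer xyz mm [ -9.7   0.4 205.4] F [ 0.2 -0.3 -0. ] w 0.0001
[[-1.0, -0.0, -0.0], [-0.0, 1.0, -0.0], [0.0, -0.0, -1.0]]
{'fx': 419.7786020454728, 'fy': 419.7786020454728, 'cx': 322.9261916056432, 'cy': 243.5007056517017, 'rvec': array([-2.3424542 , -1.74485502, -0.23232192]), 'tvec': array([-0.19983676, -0.64093986,  0.23813149])}
[([216.4, 351.2], 0.6)]
```

View pics/w1.png

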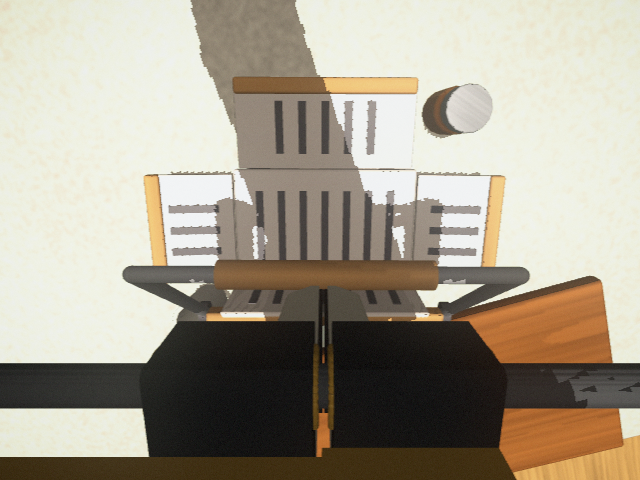

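The wrist view shows the grip bar at rows 262–290 and the fingertips ending at (323,288) on its far side, which suggests the fingers passed it. I'll check by projection.

```bash
python3 - <<'E'
from h import *
p=np.load('pose.npy')
for z in(.205,.215,.225,.235): print('tool axis z',z,proj(W([-.0095,0,z],p),'wrist').round(0))
for a in(.8,.9,1.,1.1,1.2): print('bail',a,proj(W([[.05-.126*np.cos(a),s,.108+.126*np.sin(a)] for s in(.05,-.05)],p),'wrist').round(0).tolist(),'seen 435/216 row 276')
for n,P in(('front rim',[-.12,0,.052]),('left',[0,.145,.052]),('backwall',[.047,0,.122]),('jar',[-.097,.103,.075])):print(n,proj(W(P,p),'wrist').round(0))
i=r.camera_info('wrist');print('cam',(-R.from_rotvec(i['rvec']).as_matrix().T@i['tvec']).round(3))
E
```

```text
tool axis z 0.205 [[323. 285.]]
tool axis z 0.215 [[323. 292.]]
tool axis z 0.225 [[323. 301.]]
tool axis z 0.235 [[323. 310.]]
bail 0.8 [[426.0, 225.0], [220.0, 225.0]] seen 435/216 row 276
bail 0.9 [[429.0, 249.0], [217.0, 249.0]] seen 435/216 row 276
bail 1.0 [[431.0, 274.0], [215.0, 274.0]] seen 435/216 row 276
bail 1.1 [[433.0, 302.0], [213.0, 302.0]] seen 435/216 row 276
bail 1.2 [[434.0, 330.0], [212.0, 330.0]] seen 435/216 row 276
front rim [[323.  79.]]
left [[494. 231.]]
backwall [[323. 318.]]
jar [[464. 109.]]
cam [0.59  0.032 0.397]
```

>>> drive_tool --pt "0.025 0 0" --pt "0.025 0 0.0" --pt "0 0 0.025" --pt "-0.02 0 0" --pt "-0.01 0 0" --pt "-0.008 0 0" --pt "-0.008 0 0" --pt "-0.004 0 0" --roll '[0,0,0,0,0,0,0,0]'

```text
time: 5.75
tcp_pos: [0.661, 0.0114, 0.1806]
ee_rot: [0.145, 0.989, 0.0, 0.0]
contact_force: [-1.8, 0.1, 1.3]
gripper_width: 0.0006
grip_force: 1.2
```

```bash
python3 - <<'E'
from h import *
st(); a=r.snapshot('scene'); b=r.snapshot('wrist')
cv2.imwrite('pics/c2.png',np.hstack([cv2.resize(a[180:270,270:390],(600,450),interpolation=cv2.INTER_NEAREST),cv2.resize(b[200:350,283:363],(200,375),interpolation=cv2.INTER_NEAREST)[0:375].__class__(0) if 0 else cv2.resize(b[200:380,283:363],(200,450),interpolation=cv2.INTER_NEAREST)]))
E
```

```text
t 5.75 drainer xyz mm [ -9.    0.4 180.6] F [-1.7 -0.4  1.3] w 0.0006
[[-1.0, 0.0, 0.0], [0.0, 1.0, 0.0], [-0.0, 0.0, -1.0]]
```

View pics/c2.png

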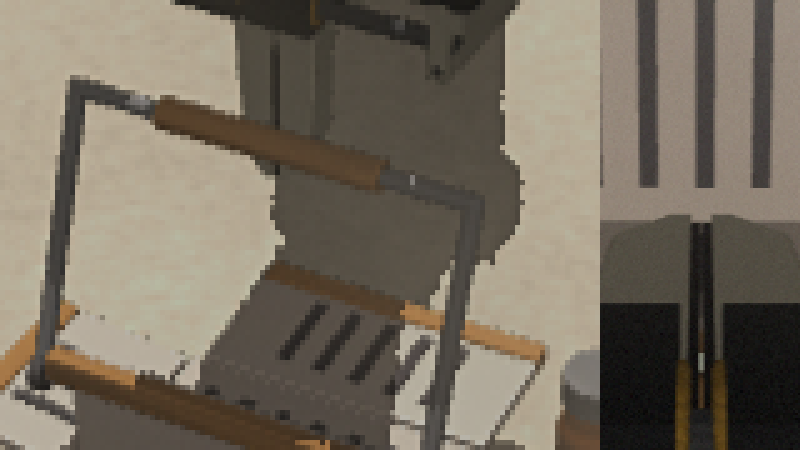

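The bail has now moved back to about 1.18 rad. The real fingertip end shows about 20 mm above the nominal TCP. I'll push further, to about 1.29.

>>> drive_tool --pt "-0.006 0 0" --pt "-0.004 0 0" --pt "0 0 0" --pt "0.025 0 0" --pt "0.035 0 0" --pt "0.03 0 0" --pt "0.03 0 0" --roll '[0,0,0,0,0,0,0]'

```text
time: 6.72
tcp_pos: [0.5549, 0.0432, 0.1806]
ee_rot: [0.145, 0.989, 0.0, 0.001]
contact_force: [0.8, 1.5, 0.4]
gripper_width: 0.0004
grip_force: 0.0
```

```bash
python3 - <<'E'
from h import *
st()
p=np.load('pose.npy')
for c in('top','scene'):
    r.snapshot(c);print(c,[(np.round(d['centre']),round(d['confidence'],2)) for d in r.look_for(c,'bail_grip')[:2]])
E
```

```text
t 6.725 drainer xyz mm [-119.7    0.4  180.6] F [0.3 1.6 0.4] w 0.0004
[[-1.0, 0.0, 0.001], [0.0, 1.0, 0.0], [-0.001, 0.0, -1.0]]
top [(array([197., 318.]), 0.96)]
scene [(array([216., 331.]), 0.67), (array([263., 331.]), 0.25)]
```

>>> drive_tool --pt "0.03 0 0" --pt "0 0 0.04" --pt "0 0 0.04" --pt "0 0 0.04" --pt "0 0 0.04" --pt "-0.018 0 0" --pt "-0.004 0 0" --pt "-0.003 0 0" --pt "0 0 0" --roll '[0,0,0,0,0,0,0,0,0]'

```text
time: 8.05
tcp_pos: [0.5445, 0.0456, 0.0187]
ee_rot: [0.144, 0.99, -0.001, -0.006]
contact_force: [-15.1, 6.9, -0.5]
gripper_width: 0.0006
grip_force: 8.0
```

```bash
python3 -c "from h import *;st()"
```

```text
t 8.05 drainer xyz mm [-130.4   -0.3   18.7] F [-16.4   2.3  -0.5] w 0.0006
[[-1.0, -0.002, -0.012], [-0.002, 1.0, -0.003], [0.012, -0.003, -1.0]]
```

>>> drive_tool --pt "-0.003 0 0" --pt "0 0 -0.003" --pt "0 0 -0.003" --pt "0 0 -0.003" --pt "0 0 -0.003" --roll '[0,0,0,0,0]'

```text
time: 8.68
tcp_pos: [0.5462, 0.0451, 0.0308]
ee_rot: [0.144, 0.99, -0.001, -0.007]
contact_force: [-17.5, 6.9, 2.8]
gripper_width: 0.0004
grip_force: 9.1
```

```bash
python3 -c "from h import *;st()"
```

```text
t 8.675 drainer xyz mm [-128.5   -0.3   30.8] F [-18.7   1.6   2.8] w 0.0004
[[-1.0, -0.002, -0.013], [-0.002, 1.0, -0.004], [0.013, -0.004, -1.0]]
```

```bash
python3 - <<'E'
from h import *
a=r.snapshot('scene'); b=r.snapshot('wrist')
cv2.imwrite('pics/c3.png',np.hstack([cv2.resize(a[205:285,290:420],(780,480),interpolation=cv2.INTER_NEAREST)[:,:400],cv2.resize(b[60:360,200:450],(400,480))]))
E
```

```text
(no output)
```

View pics/c3.png

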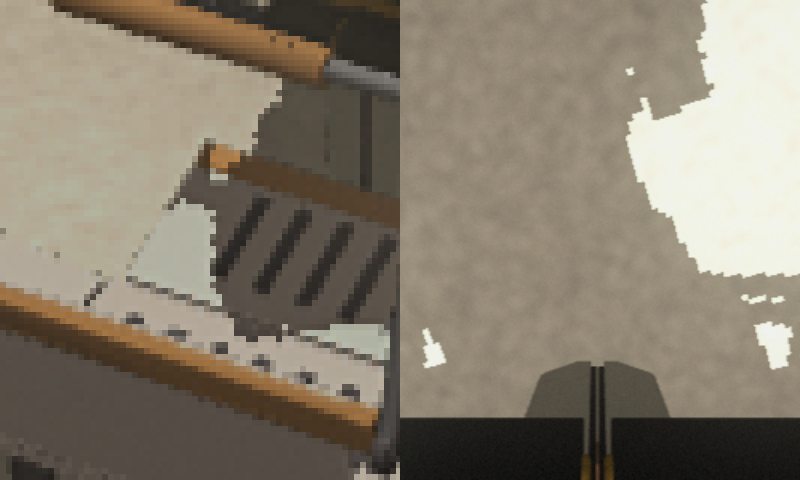

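The scene crop shows the front rim's corner at about (324.5,229), against 232.5 before, so it may have risen. I'll convert that to an angle.

```bash
cat >> h.py <<'E'
def corner(side,e,a,c,t=.005):
    p=np.load('pose.npy'); u=.07*np.cos(a)-t*np.sin(a); z=.05+.07*np.sin(a)+t*np.cos(a)
    P={'f':[-.05-u,e*.07,z],'l':[e*.046,.075+u,z],'r':[e*.046,-.075-u,z]}[side]
    return proj(W(P,p),c)[0].round(1)
E
python3 -c "
from h import *
for a in(0,.1,.2,.3,.5):print(a,corner('f',-1,a,'scene'),corner('f',-1,a,'top'))"
```

```text
0 [324.5 234.3] [325.5 267.5]
0.1 [324.3 232.1] [325.7 267.1]
0.2 [323.9 230.1] [325.9 266.3]
0.3 [323.4 228.3] [326.2 265.3]
0.5 [322.  225.4] [327.1 262.6]
```

>>> drive_tool --pt "-0.0005 0 -0.0045" --pt "-0.001 0 -0.0045" --pt "-0.001 0 -0.0045" --pt "-0.0015 0 -0.0045" --pt "-0.002 0 -0.004" --pt "-0.003 0 -0.004" --pt "-0.004 0 -0.004" --pt "-0.004 0 -0.004" --pt "-0.004 0 -0.004" --pt "-0.004 0 -0.003" --pt "-0.004 0 -0.003" --roll '[0,0,0,0,0,0,0,0,0,0,0]'

```text
time: 10.15
tcp_pos: [0.5818, 0.0349, 0.0765]
ee_rot: [0.145, 0.989, -0.0, 0.0]
contact_force: [-2.0, -0.3, -1.2]
gripper_width: 0.0005
grip_force: 0.6
```

```bash
python3 -c "
from h import *
st();r.snapshot('top');r.snapshot('scene')
for c in('top','scene'):print([(np.round(d['centre']),round(d['confidence'],2)) for d in r.look_for(c,'side_front_rim')[:2]])
for a in(0,.5,.8,1,1.2,1.5):print(a,[(corner('f',-1,a,c)+corner('f',1,a,c))/2 for c in('scene','top')])"
```

```text
t 10.15 drainer xyz mm [-91.6   0.1  76.5] F [-1.9 -0.8 -1.2] w 0.0005
[[-1.0, 0.001, 0.0], [0.001, 1.0, -0.0], [-0.0, -0.0, -1.0]]
[(array([195., 271.]), 0.64), (array([300., 498.]), 0.51)]
[(array([245., 340.]), 0.55)]
0 [array([351.75, 242.75]), array([298.9, 258.8])]
0.5 [array([349.8 , 233.85]), array([299.9 , 253.65])]
0.8 [array([347.15, 231.55]), array([301.55, 247.75])]
1 [array([344.8, 231.5]), array([302.95, 242.95])]
1.2 [array([342.2, 232.6]), array([304.55, 237.6 ])]
1.5 [array([337.8, 236.6]), array([307.3 , 229.25])]
```

>>> drive_tool --pt "-0.005 0 -0.002" --pt "-0.005 0 -0.002" --pt "-0.005 0 -0.001" --pt "-0.005 0 0" --pt "-0.005 0 0" --pt "-0.003 0 0" --pt "-0.003 0 0" --pt "-0.001 0 0" --roll '[0,0,0,0,0,0,0,0]'

```text
time: 11.35
tcp_pos: [0.6069, 0.0274, 0.0811]
ee_rot: [0.144, 0.99, -0.0, -0.004]
contact_force: [-15.6, 5.0, 13.6]
gripper_width: 0.0003
grip_force: 8.7
```

```bash
python3 -c "from h import *;st()"
```

```text
t 11.35 drainer xyz mm [-65.3   0.2  81.1] F [-16.4   0.3  13.6] w 0.0003
[[-1.0, -0.001, -0.009], [-0.001, 1.0, -0.002], [0.009, -0.002, -1.0]]
```

>>> drive_tool --pt "0.02 0 0" --pt "0.06 0 0" --pt "0.005 0 -0.04" --pt "0 0.05 0" --pt "0 0.05 0" --pt "0 0.05 0" --pt "0 0.05 0" --pt "-0.055 0 0" --pt "-0.06 0 0" --pt "0 0 0.04" --pt "0 0 0.04" --pt "0 0 0.029" --pt "0 0 0" --roll '[0,0,0,0,0,0,0,0,0,0,0,0,0]'

```text
time: 12.98
tcp_pos: [0.6965, 0.2086, 0.0099]
ee_rot: [0.145, 0.989, -0.001, -0.002]
contact_force: [-0.0, 0.4, 0.2]
gripper_width: 0.0005
grip_force: 0.0
```

```bash
python3 -c "
from h import *
st();r.snapshot('top')
print([(np.round(d['centre']),round(d['confidence'],2)) for d in r.look_for('top','side_front_rim')[:2]])
for a in(0,.1,.2,.4,.6,.8,1,1.2,1.57):print(a,[(corner('l',-1,a,c)+corner('l',1,a,c))/2 for c in('scene','top')])"
```

```text
t 12.975 drainer xyz mm [-31.5 199.4   9.9] F [-0.1  0.3  0.2] w 0.0005
[[-1.0, 0.0, -0.003], [0.0, 1.0, -0.002], [0.003, -0.002, -1.0]]
[(array([232., 307.]), 0.8)]
0 [array([388.35, 294.25]), array([259.25, 195.8 ])]
0.1 [array([388.2 , 291.65]), array([259.3, 195.4])]
0.2 [array([387.65, 288.9 ]), array([259.6 , 195.15])]
0.4 [array([385.65, 283.4 ]), array([261.  , 194.85])]
0.6 [array([382.45, 277.9 ]), array([263.45, 194.9 ])]
0.8 [array([378.25, 272.7 ]), array([266.85, 195.45])]
1 [array([373.2 , 268.05]), array([271.1 , 196.35])]
1.2 [array([367.45, 264.15]), array([276. , 197.6])]
1.57 [array([356.1 , 259.35]), array([286.05, 200.65])]
```

>>> drive_tool --pt "0 -0.025 0" --pt "0 -0.006 0" --pt "0 -0.004 0" --pt "0 -0.004 0" --pt "0 -0.003 0" --pt "0 0 0" --roll '[0,0,0,0,0,0]'

```text
time: 13.82
tcp_pos: [0.6869, 0.1722, 0.013]
ee_rot: [0.144, 0.99, 0.002, 0.001]
contact_force: [2.6, 6.6, -0.0]
gripper_width: 0.0007
grip_force: 3.2
```

```bash
python3 -c "from h import *;st()"
```

```text
t 13.825 drainer xyz mm [-30.3 161.8  13. ] F [ 0.6  7.  -0. ] w 0.0007
[[-1.0, -0.002, 0.002], [-0.002, 1.0, 0.004], [-0.002, 0.004, -1.0]]
```

>>> drive_tool --pt "0 -0.005 0" --pt "0 0 -0.003" --pt "0 0 -0.003" --pt "0 0 -0.003" --pt "0 0 -0.003" --roll '[0,0,0,0,0]'

```text
time: 14.45
tcp_pos: [0.6864, 0.1708, 0.0256]
ee_rot: [0.143, 0.99, 0.004, 0.002]
contact_force: [3.3, 11.0, 1.2]
gripper_width: 0.0006
grip_force: 6.2
```

```bash
python3 -c "
from h import *
st();r.snapshot('scene')
print([(np.round(d['centre'],1),round(d['confidence'],2)) for d in r.look_for('scene','side_left_rim')[:2]])"
```

```text
t 14.45 drainer xyz mm [-30.3 160.3  25.6] F [ 0.  11.5  1.2] w 0.0006
[[-1.0, -0.004, 0.003], [-0.004, 1.0, 0.008], [-0.003, 0.008, -1.0]]
[(array([286.4, 372.3]), 0.67)]
```

>>> drive_tool --pt "0 -0.0005 -0.0045" --pt "0 -0.001 -0.0045" --pt "0 -0.001 -0.0045" --pt "0 -0.0015 -0.0045" --pt "0 -0.002 -0.004" --pt "0 -0.003 -0.004" --pt "0 -0.004 -0.004" --pt "0 -0.004 -0.004" --pt "0 -0.004 -0.004" --pt "0 -0.004 -0.003" --pt "0 -0.004 -0.003" --roll '[0,0,0,0,0,0,0,0,0,0,0]'

```text
time: 15.92
tcp_pos: [0.6774, 0.1397, 0.0699]
ee_rot: [0.144, 0.99, 0.002, 0.002]
contact_force: [2.2, 4.7, 4.0]
gripper_width: 0.0006
grip_force: 2.3
```

```bash
python3 -c "
from h import *
st();r.snapshot('scene')
print([(np.round(d['centre'],1),round(d['confidence'],2)) for d in r.look_for('scene','side_left_rim')[:2]])"
```

```text
t 15.925 drainer xyz mm [-30.  127.9  69.9] F [0.8 5.1 4. ] w 0.0006
[[-1.0, -0.002, 0.003], [-0.002, 1.0, 0.004], [-0.003, 0.004, -1.0]]
[(array([275.9, 366.3]), 0.49), (array([276.1, 388.7]), 0.34)]
```

>>> drive_tool --pt "0 -0.005 -0.003" --pt "0 -0.005 -0.003" --pt "0 -0.005 -0.002" --pt "0 -0.005 -0.002" --pt "0 -0.005 0" --pt "0 -0.003 0" --pt "0 -0.003 0" --pt "0 -0.002 0" --roll '[0,0,0,0,0,0,0,0]'

```text
time: 17.02
tcp_pos: [0.6679, 0.1097, 0.0787]
ee_rot: [0.143, 0.99, 0.003, 0.001]
contact_force: [5.1, 14.8, -4.0]
gripper_width: 0.0004
grip_force: 7.9
```

```bash
python3 -c "
from h import *
st()"
```

```text
t 17.025 drainer xyz mm [-30.5  96.5  78.7] F [ 0.7 15.6 -4. ] w 0.0004
[[-1.0, -0.003, 0.002], [-0.003, 1.0, 0.006], [-0.002, 0.006, -1.0]]
```

>>> drive_tool --pt "0 0.02 0" --pt "0 0.045 0" --pt "0 0.045 -0.01" --pt "0 0 -0.032" --pt "0.06 0 0" --pt "0.06 -0.02 0" --pt "0 -0.05 0" --pt "0 -0.05 0" --pt "0 -0.05 0" --pt "0 -0.05 0" --pt "0 -0.05 0" --pt "0 -0.05 0" --pt "0 -0.05 0" --pt "-0.06 -0.031 0" --pt "-0.06 0 0" --pt "0 0 0.04" --pt "0 0 0.04" --pt "0 0 0.028" --pt "0 0 0" --roll '[0,0,0,0,0,0,0,0,0,0,0,0,0,0,0,0,0,0,0]'

```text
time: 19.4
tcp_pos: [0.5787, -0.1702, 0.0104]
ee_rot: [0.145, 0.989, -0.0, -0.002]
contact_force: [0.6, 0.1, 0.0]
gripper_width: 0.0003
grip_force: 0.0
```

```bash
python3 -c "
from h import *
st();r.snapshot('top');r.snapshot('scene')
for c in ('top','scene'):
  for n in('side_left_rim','side_front_rim','side_right_rim','bail_grip'):print(n,[(np.round(d['centre'],1),round(d['confidence'],2)) for d in r.look_for(c,n)[:2]])"
```

```text
t 19.4 drainer xyz mm [ -35.8 -197.2   10.4] F [0.5 0.3 0. ] w 0.0003
[[-1.0, -0.0, -0.005], [-0.0, 1.0, -0.001], [0.005, -0.001, -1.0]]
side_left_rim [(array([203.7, 284.2]), 0.72)]
side_front_rim [(array([230.8, 306.8]), 0.64), (array([194.3, 311.9]), 0.39)]
side_right_rim [(array([218.9, 351.6]), 0.9)]
bail_grip [(array([194.7, 314.3]), 0.89)]
side_left_rim [(array([265.4, 360. ]), 0.57)]
side_front_rim [(array([245.3, 331.8]), 0.9)]
side_right_rim [(array([258. , 280.1]), 0.58)]
bail_grip [(array([212.8, 322.5]), 0.64)]
```

>>> drive_tool --pt "0 0.024 0" --pt "0 0.006 0" --pt "0 0.004 0" --pt "0 0.004 0" --pt "0 0.004 0" --pt "0 0.003 0" --pt "0 0 -0.003" --pt "0 0 -0.003" --pt "0 0 -0.003" --pt "0 0 -0.003" --roll '[0,0,0,0,0,0,0,0,0,0]'

```text
time: 21.15
tcp_pos: [0.5917, -0.1315, 0.0245]
ee_rot: [0.147, 0.989, -0.002, -0.001]
contact_force: [-2.5, -8.2, -0.1]
gripper_width: 0.0002
grip_force: 4.5
```

```bash
python3 -c "
from h import *
st();r.snapshot('scene')
print([(np.round(d['centre'],1),round(d['confidence'],2)) for d in r.look_for('scene','side_right_rim')[:2]])
for a in(0,.1,.2,.4,1,1.2,1.57):print(a,[(corner('r',-1,a,c)+corner('r',1,a,c))/2 for c in('scene','top')])"
```

```text
t 21.15 drainer xyz mm [ -34.4 -156.4   24.5] F [-0.  -8.6 -0.1] w 0.0002
[[-1.0, 0.004, -0.001], [0.004, 1.0, -0.004], [0.001, -0.004, -1.0]]
[(array([250.8, 284.7]), 0.89)]
0 [array([269.9 , 253.95]), array([368.75, 231.5 ])]
0.1 [array([269.95, 251.65]), array([368.65, 231.05])]
0.2 [array([270.35, 249.45]), array([368.3 , 230.55])]
0.4 [array([271.8, 245.5]), array([366.85, 229.3 ])]
1 [array([282. , 238.5]), array([356.55, 224.15])]
1.2 [array([286.95, 238.1 ]), array([351.55, 222.2 ])]
1.57 [array([297.1 , 240.35]), array([341.5 , 218.75])]
```

>>> drive_tool --pt "0 0.003 -0.0045" --pt "0 0.001 -0.0045" --pt "0 0.001 -0.0045" --pt "0 0.0015 -0.0045" --pt "0 0.002 -0.004" --pt "0 0.003 -0.004" --pt "0 0.004 -0.004" --pt "0 0.004 -0.004" --pt "0 0.004 -0.004" --pt "0 0.004 -0.003" --pt "0 0.004 -0.003" --roll '[0,0,0,0,0,0,0,0,0,0,0]'

```text
time: 22.62
tcp_pos: [0.6017, -0.0994, 0.069]
ee_rot: [0.146, 0.989, -0.001, 0.0]
contact_force: [-1.7, -3.4, 3.0]
gripper_width: 0.0001
grip_force: 2.1
```

```bash
python3 -c "
from h import *
st();r.snapshot('scene')
print([(np.round(d['centre'],1),round(d['confidence'],2)) for d in r.look_for('scene','side_right_rim')[:2]])"
```

```text
t 22.625 drainer xyz mm [ -34.  -122.8   69. ] F [-0.7 -3.8  3. ] w 0.0001
[[-1.0, 0.002, 0.0], [0.002, 1.0, -0.002], [-0.0, -0.002, -1.0]]
[(array([245.3, 291.9]), 0.96)]
```

>>> drive_tool --pt "0 0.005 -0.003" --pt "0 0.005 -0.003" --pt "0 0.005 -0.002" --pt "0 0.005 -0.002" --pt "0 0.005 0" --pt "0 0.003 0" --pt "0 0.003 0" --pt "0 0.002 0" --roll '[0,0,0,0,0,0,0,0]'

```text
time: 23.72
tcp_pos: [0.6098, -0.0706, 0.0785]
ee_rot: [0.147, 0.989, -0.003, -0.001]
contact_force: [-6.7, -18.5, 5.9]
gripper_width: 0.0001
grip_force: 9.6
```

```bash
python3 -c "
from h import *
st()"
```

```text
t 23.725 drainer xyz mm [-34.5 -92.9  78.5] F [ -1.1 -19.6   5.9] w 0.0001
[[-1.0, 0.004, -0.001], [0.004, 1.0, -0.005], [0.001, -0.005, -1.0]]
```

>>> drive_tool --pt "0 -0.02 0" --pt "0 -0.045 0" --pt "0 -0.045 0" --pt "0 0 -0.05" --pt "0 0 -0.05" --pt "0 0 -0.05" --pt "0 0 -0.042" --pt "0 0 0" --roll '[0,0,0,0,0,0,0,0]'

```text
time: 24.72
tcp_pos: [0.5817, -0.1714, 0.2739]
ee_rot: [0.145, 0.989, 0.0, 0.003]
contact_force: [0.2, 0.6, -1.0]
gripper_width: 0.0005
grip_force: 0.0
```

```bash
python3 -c "
from h import *
st();a=r.snapshot('top');b=r.snapshot('scene')
for c in ('top','scene'):
  for n in('side_left_rim','side_front_rim','side_right_rim','bail_grip','spice_jar','shot_cup'):print(n,[(np.round(d['centre'],1),round(d['confidence'],2)) for d in r.look_for(c,n)[:2]])
cv2.imwrite('pics/c4.png',np.hstack([cv2.resize(a[170:280,250:390],(400,314),interpolation=2),cv2.resize(b[190:310,260:410],(400,314),interpolation=2)]))"
```

```text
t 24.725 drainer xyz mm [ -32.5 -197.5  273.9] F [-0.   0.6 -1. ] w 0.0005
[[-1.0, -0.0, 0.006], [-0.0, 1.0, 0.001], [-0.006, 0.001, -1.0]]
side_left_rim [(array([225.7, 122. ]), 0.72), (array([203.9, 282.4]), 0.61)]
side_front_rim [(array([232.6, 306.9]), 0.6)]
side_right_rim [(array([222.7, 341.5]), 0.69)]
bail_grip [(array([193.8, 310.9]), 0.56)]
spice_jar [(array([235.4, 261.3]), 0.6), (array([224.2, 341.6]), 0.6)]
shot_cup [(array([194.9, 367.4]), 0.45)]
side_left_rim [(array([269.2, 360.2]), 0.91)]
side_front_rim [(array([245.6, 334.9]), 0.74)]
side_right_rim [(array([245.7, 301.1]), 0.78)]
bail_grip [(array([212.2, 314.5]), 0.68)]
spice_jar [(array([265.7, 385.7]), 0.74), (array([212.9, 156.4]), 0.34)]
shot_cup [(array([288.8, 259.4]), 0.59)]
```

View pics/c4.png

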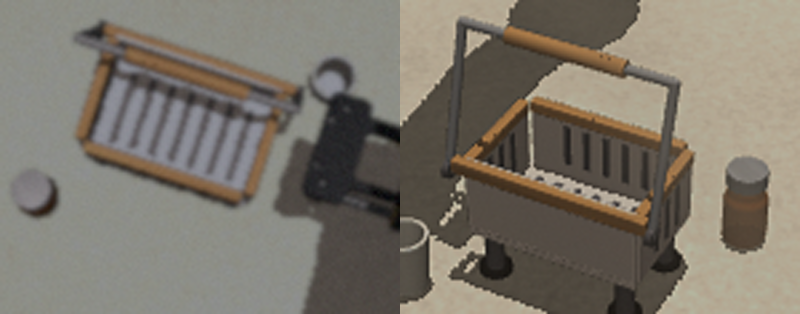

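Both views show all three sides upright (a closed wooden rim rectangle), the bail swung back, and the jar and cup where they were. Next comes the bail, which I'll pull forward from behind.

>>> drive_tool --pt "-0.045 0 0" --pt "-0.037 0 0" --pt "0 0.05 0" --pt "0 0.05 0" --pt "0 0.05 0" --pt "0 0.048 0" --pt "0 0 0" --pt "0 0 0.04" --pt "0 0 0.044" --pt "0 0 0" --roll '[0,0,0,0,0,0,0,0,0,0]'

```text
time: 26.68
tcp_pos: [0.713, -0.006, 0.1833]
ee_rot: [0.145, 0.989, -0.001, -0.003]
contact_force: [-0.0, -0.4, 0.1]
gripper_width: 0.0006
grip_force: 0.0
```

```bash
python3 -c "
from h import *
st()"
```

```text
t 26.675 drainer xyz mm [ 45.9  -1.4 183.3] F [ 0.1 -0.4  0.1] w 0.0006
[[-1.0, 0.001, -0.006], [0.001, 1.0, -0.003], [0.006, -0.003, -1.0]]
```

>>> drive_tool --pt "0.01 0 0" --pt "0.006 0 0" --pt "0.006 0 0.0" --pt "0.006 0 0.002" --pt "0.006 0 0.003" --pt "0.006 0 0.003" --pt "0.006 0 0.003" --pt "0.006 0 0.004" --pt "0.006 0 0.004" --pt "0.006 0 0.004" --pt "0.006 0 0.004" --pt "0.006 0 0.004" --pt "0.003 0 0.002" --roll '[0,0,0,0,0,0,0,0,0,0,0,0,0]'

```text
time: 28.3
tcp_pos: [0.6401, 0.0176, 0.1531]
ee_rot: [0.145, 0.989, -0.0, 0.001]
contact_force: [6.6, -2.7, -6.3]
gripper_width: 0.0005
grip_force: 3.4
```

```bash
python3 -c "
from h import *
st();r.snapshot('scene');r.snapshot('top');p=np.load('pose.npy')
for c in ('top','scene'):print([(np.round(d['centre'],1),round(d['confidence'],2)) for d in r.look_for(c,'bail_grip')[:2]])
for a in(.4,.5,.6,.7,.8,.9):print(a,[proj(W([.05-.126*np.cos(a),0,.108+.126*np.sin(a)],p),c)[0].round() for c in('top','scene')])"
```

```text
t 28.3 drainer xyz mm [-30.8   0.3 153.1] F [ 7.1 -0.7 -6.3] w 0.0005
[[-1.0, 0.0, 0.001], [0.0, 1.0, 0.0], [-0.001, 0.0, -1.0]]
[(array([297.2, 497.2]), 0.19), (array([226. , 122.3]), 0.18)]
[(array([288.2, 262. ]), 0.6), (array([217.1, 347.7]), 0.57)]
0.4 [array([305., 234.]), array([341., 219.])]
0.5 [array([305., 231.]), array([339., 216.])]
0.6 [array([306., 228.]), array([338., 213.])]
0.7 [array([307., 224.]), array([336., 211.])]
0.8 [array([308., 220.]), array([334., 209.])]
0.9 [array([310., 216.]), array([332., 208.])]
```

>>> drive_tool --pt "-0.012 0 0" --pt "0 0 -0.04" --pt "0 0 -0.03" --pt "0.035 0 0" --pt "0 0 0.01" --pt "0.001 0 0.008" --pt "0.002 0 0.008" --pt "0.002 0 0.008" --pt "0 0 0" --roll '[0,0,0,0,0,0,0,0,0]'

```text
time: 29.62
tcp_pos: [0.6124, 0.0258, 0.1884]
ee_rot: [0.145, 0.989, -0.0, -0.001]
contact_force: [-0.1, -0.3, 0.4]
gripper_width: 0.0004
grip_force: 0.0
```

```bash
python3 -c "
from h import *
st();r.snapshot('scene')
for c in ('scene',):print([(np.round(d['centre'],1),round(d['confidence'],2)) for d in r.look_for(c,'bail_grip')[:2]])"
```

```text
t 29.625 drainer xyz mm [-59.6   0.2 188.4] F [-0.1 -0.3  0.4] w 0.0004
[[-1.0, 0.0, -0.002], [0.0, 1.0, -0.001], [0.002, -0.001, -1.0]]
[(array([214.3, 340.5]), 0.96)]
```

>>> drive_tool --pt "0 0 0.008" --pt "0 0 0.008" --pt "0.001 0 0.007" --pt "0.002 0 0.007" --pt "0.002 0 0.007" --roll '[0,0,0,0,0]'

```text
time: 30.35
tcp_pos: [0.6006, 0.0294, 0.1512]
ee_rot: [0.144, 0.99, -0.0, -0.007]
contact_force: [-24.4, 6.9, 15.9]
gripper_width: 0.0003
grip_force: 13.4
```

```bash
python3 -c "
from h import *
st();r.snapshot('scene')
for c in ('scene',):print([(np.round(d['centre'],1),round(d['confidence'],2)) for d in r.look_for(c,'bail_grip')[:2]])"
```

```text
t 30.35 drainer xyz mm [-72.    0.3 151.2] F [-25.3  -0.4  15.9] w 0.0003
[[-1.0, -0.002, -0.014], [-0.001, 1.0, -0.003], [0.014, -0.003, -1.0]]
[(array([246.8, 335.8]), 0.74), (array([220.1, 345.4]), 0.62)]
```

>>> drive_tool --pt "0 0 -0.02" --pt "0 0 -0.03" --pt "0.04 0 0" --pt "0.04 0 0" --pt "0 0 0" --roll '[0,0,0,0,0]'

```text
time: 31.08
tcp_pos: [0.5289, 0.051, 0.2024]
ee_rot: [0.144, 0.99, -0.0, -0.001]
contact_force: [0.4, -0.1, 0.4]
gripper_width: 0.0002
grip_force: 0.0
```

```bash
python3 -c "
from h import *
st();b=r.snapshot('scene');r.snapshot('top')
for c in ('scene','top'):print([(np.round(d['centre'],1),round(d['confidence'],2)) for d in r.look_for(c,'bail_grip')[:2]])
cv2.imwrite('pics/c5.png',cv2.resize(b[180:280,270:400],(780,600),interpolation=0))
p=np.load('pose.npy')
for a in(.3,.4,.5,.6,.7):print(a,(proj(W([[.05-.126*np.cos(a),s,.108+.126*np.sin(a)] for s in(.089,-.089)],p),'scene')-[270,180])*6)
"
```

```text
t 31.075 drainer xyz mm [-146.8    0.4  202.4] F [ 0.4 -0.   0.4] w 0.0002
[[-1.0, -0.002, -0.001], [-0.002, 1.0, -0.0], [0.001, -0.0, -1.0]]
[(array([218.9, 345.5]), 0.89)]
[(array([233.1, 320.1]), 0.93)]
0.3 [[656.38021461 319.67759727]
 [213.7478706  188.27845378]]
0.4 [[652.65082374 298.97499326]
 [206.66687772 167.66756273]]
0.5 [[647.41491048 280.85263745]
 [197.92597246 149.4405745 ]]
0.6 [[640.67837106 265.54314439]
 [187.56133702 133.82309504]]
0.7 [[632.46059527 253.26815159]
 [175.62543757 121.03023662]]
```

View pics/c5.png

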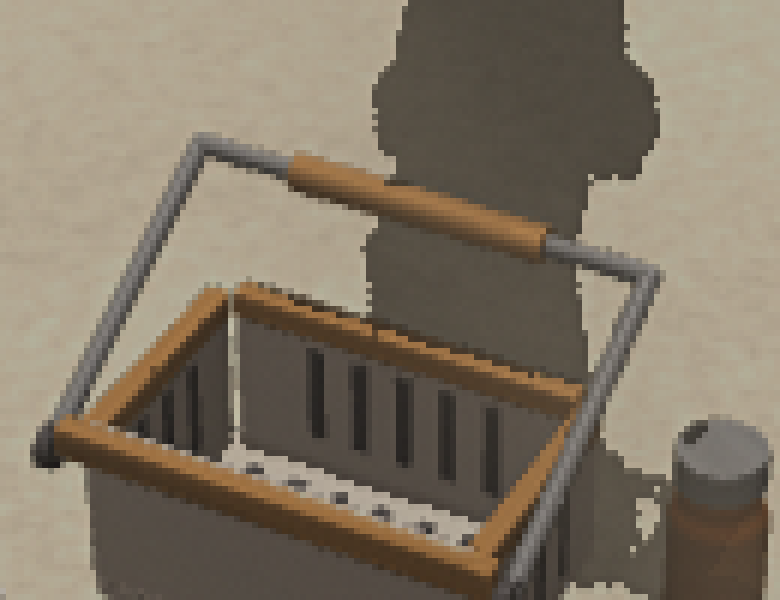

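The bail is at about 0.53 rad: its wire corners at (200,142) and (655,275) match the model, and all sides are still upright. The tip slid off the front of the grip, so I'll press from slightly behind its centre.

>>> drive_tool --pt "-0.05 0 0" --pt "-0.043 0 0" --pt "0 0 0.012" --pt "0 0 0.008" --pt "0 0 0.006" --pt "0 0 0.006" --pt "0 0 0" --roll '[0,0,0,0,0,0,0]'

```text
time: 32.15
tcp_pos: [0.62, 0.0238, 0.1702]
ee_rot: [0.145, 0.989, -0.0, -0.0]
contact_force: [-0.3, 0.1, 0.7]
gripper_width: 0.0004
grip_force: 0.0
```

```bash
python3 -c "
from h import *
st()"
```

```text
t 32.15 drainer xyz mm [-51.8   0.5 170.2] F [-0.4  0.   0.7] w 0.0004
[[-1.0, -0.0, -0.0], [-0.0, 1.0, -0.0], [0.0, -0.0, -1.0]]
```

>>> drive_tool --pt "0.004 0 0" --pt "0 0 0.004" --pt "0 0 0.004" --pt "0 0 0.003" --roll '[0,0,0,0]'

```text
time: 32.65
tcp_pos: [0.6167, 0.0247, 0.1591]
ee_rot: [0.145, 0.989, -0.0, -0.0]
contact_force: [0.5, -0.7, -0.2]
gripper_width: 0.0007
grip_force: 0.0
```

```bash
python3 -c "
from h import *
st()"
```

```text
t 32.65 drainer xyz mm [-55.2   0.4 159.1] F [ 0.7 -0.5 -0.2] w 0.0007
[[-1.0, 0.0, -0.0], [0.0, 1.0, -0.0], [0.0, -0.0, -1.0]]
```

>>> drive_tool --pt "0.001 0 0.004" --pt "0.0015 0 0.004" --pt "0.002 0 0.004" --roll '[0,0,0]'

```text
time: 33.02
tcp_pos: [0.612, 0.0261, 0.1471]
ee_rot: [0.145, 0.989, -0.0, -0.0]
contact_force: [-0.4, 0.3, 0.6]
gripper_width: 0.0002
grip_force: 0.5
```

```bash
python3 -c "
from h import *
st();r.snapshot('scene')
print([(np.round(d['centre'],1),round(d['confidence'],2)) for d in r.look_for('scene','bail_grip')[:2]])"
```

```text
t 33.025 drainer xyz mm [-60.1   0.4 147.1] F [-0.5  0.1  0.6] w 0.0002
[[-1.0, 0.0, -0.0], [0.0, 1.0, -0.0], [0.0, -0.0, -1.0]]
[(array([222.8, 350. ]), 0.58)]
```

>>> drive_tool --pt "0.002 0 0.0045" --pt "0.002 0 0.0045" --pt "0.002 0 0.0045" --pt "0.002 0 0.0045" --roll '[0,0,0,0]'

```text
time: 33.62
tcp_pos: [0.6047, 0.0284, 0.1291]
ee_rot: [0.145, 0.989, 0.0, 0.0]
contact_force: [0.8, 0.1, 0.6]
gripper_width: 0.0007
grip_force: 0.2
```

```bash
python3 -c "
from h import *
st();r.snapshot('scene')
print([(np.round(d['centre'],1),round(d['confidence'],2)) for d in r.look_for('scene','bail_grip')[:2]])"
```

```text
t 33.625 drainer xyz mm [-67.8   0.5 129.1] F [0.8 0.3 0.6] w 0.0007
[[-1.0, -0.0, 0.0], [-0.0, 1.0, 0.0], [-0.0, 0.0, -1.0]]
[(array([227.3, 351.2]), 0.91)]
```

>>> drive_tool --pt "0.0015 0 0.0045" --pt "0.001 0 0.0045" --pt "0.001 0 0.0045" --pt "0.001 0 0.0045" --pt "0.001 0 0.0045" --pt "0.001 0 0.004" --pt "0 0 0.004" --roll '[0,0,0,0,0,0,0]'

```text
time: 34.6
tcp_pos: [0.5984, 0.0302, 0.0987]
ee_rot: [0.145, 0.989, -0.0, -0.0]
contact_force: [-0.6, -0.4, 0.5]
gripper_width: 0.0004
grip_force: 0.2
```

```bash
python3 -c "
from h import *
st();r.snapshot('scene')
print([(np.round(d['centre'],1),round(d['confidence'],2)) for d in r.look_for('scene','bail_grip')[:2]])"
```

```text
t 34.6 drainer xyz mm [-74.3   0.4  98.7] F [-0.5 -0.5  0.5] w 0.0004
[[-1.0, 0.0, -0.0], [0.0, 1.0, -0.0], [0.0, -0.0, -1.0]]
[(array([236.8, 348.2]), 0.97)]
```

>>> drive_tool --pt "0 0 0.003" --pt "0 0 0.003" --pt "0 0 0.003" --pt "0 0 0.002" --pt "0 0 0" --roll '[0,0,0,0,0]'

```text
time: 35.33
tcp_pos: [0.5986, 0.0302, 0.0896]
ee_rot: [0.145, 0.989, 0.0, 0.0]
contact_force: [-5.8, -0.1, 19.4]
gripper_width: 0.0007
grip_force: 10.0
```

```bash
python3 -c "
from h import *
st()"
```

```text
t 35.325 drainer xyz mm [-74.1   0.5  89.6] F [-5.5 -1.8 19.4] w 0.0007
[[-1.0, 0.0, 0.001], [0.0, 1.0, 0.0], [-0.001, 0.0, -1.0]]
```

>>> drive_tool --pt "0 0 -0.02" --pt "0 0 -0.05" --pt "0 0 -0.05" --pt "0.06 0 0" --pt "0.06 0 0" --pt "0 0 0" --roll '[0,0,0,0,0,0]'

```text
time: 36.08
tcp_pos: [0.4794, 0.0654, 0.2081]
ee_rot: [0.144, 0.99, -0.0, -0.001]
contact_force: [0.2, 0.4, -0.3]
gripper_width: 0.0004
grip_force: 0.0
```

```bash
python3 -c "
from h import *
st();b=r.snapshot('scene')
cv2.imwrite('pics/c6.png',cv2.resize(b[200:290,270:390],(800,600),interpolation=0))
p=np.load('pose.npy')
for a in(0,.06,.12,.2):print(a,((proj(W([[.05-.126*np.cos(a),s,.108+.126*np.sin(a)] for s in(.089,-.089)],p),'scene')-[270,200])*6.667).round().tolist())
for n,P in(('f',[[-.05,.07,.12],[-.05,-.07,.12]]),('l',[[.046,.075,.12],[-.046,.075,.12]]),('r',[[.046,-.075,.12],[-.046,-.075,.12]])):print(n,((proj(W(P,p),'scene')-[270,200])*6.667).round().tolist())
"
```

```text
t 36.075 drainer xyz mm [-198.4   -0.   208.1] F [ 0.1  0.4 -0.3] w 0.0004
[[-1.0, -0.003, -0.002], [-0.003, 1.0, -0.001], [0.002, -0.001, -1.0]]
0 [[732.0, 305.0], [250.0, 158.0]]
0.06 [[733.0, 287.0], [249.0, 140.0]]
0.12 [[733.0, 270.0], [247.0, 123.0]]
0.2 [[732.0, 247.0], [244.0, 101.0]]
f [[645.0, 304.0], [260.0, 185.0]]
l [[523.0, 485.0], [654.0, 315.0]]
r [[95.0, 342.0], [240.0, 187.0]]
```

View pics/c6.png

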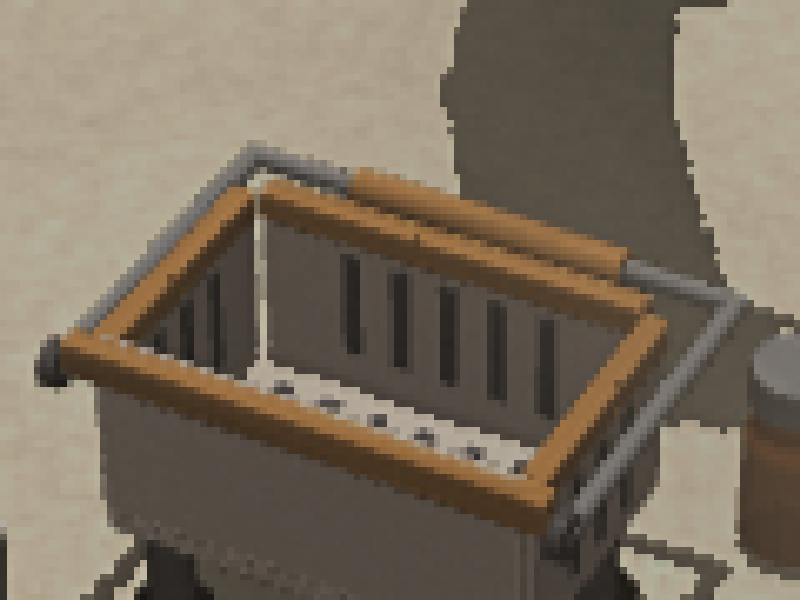

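The picture shows the bail corners at (253,153) and (738,300). The model puts them at (250,158) and (732,305) for 0 rad, so the bail is home. All three rims match their upright positions and the arm is clear.

```bash
python3 -c "
from rig import r
print(r.hand_in())"
```

```text
the job is handed in; nothing more can be done
None
```

I handed the job in at about 36 s, without a verdict back: the last picture shows all three sides upright, the bail down at its stop and the arm clear, and I saw nothing around the drainer disturbed.

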